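Grade the ball feet from the finials with the bench sieve

ROBOT

A 6-joint arm with a two-finger parallel gripper is mounted at the origin on the work surface. World frame = base frame: x ahead of the robot, y to its left, z up, the work surface at z = 0. Lengths are in m, angles in rad, forces in N, time in s.
With the tool pointing down it reaches from about 0.35 to 0.775 m from the base axis. Payload 5.5 kg.
Tool frame: the origin (TCP) lies midway between the tips of the shut fingers; the grasp point (between the pads) lies 19 mm behind it; z points along the fingers, y is the line along which they close (so a half turn about z gives the same grasp; the last joint's range is limited). The gripper opens to 85 mm and grips with 20 to 120 N. Pads are 22 mm wide; open, the fingers measure 114 mm over their backs; the gripper's body (76 mm by 85 mm) begins 54 mm behind the grasp point. The pads swing forward as they close: fully open they stand 13 mm farther back than shut.
Start: joints at [1.067, 0.313, 0.046, 1.304, 0, 1.431], TCP at [0.205, 0.537, 0.231] pointing down, gripper open.
Joint ranges: [-2.76, 2.76], [-0.86, 1.69], [-1.03, 1.26], [-2.2, 2.34], [-1.47, 1.5], [-3.14, 3.14]. Speed limits (rad/s): [2.57, 2.57, 3.14, 3.14, 3.14, 3.14].

INTERFACE

Orientations are given as a unit quaternion [w, x, y, z].
In Python, from workcell import env gives the robot as it stands. The module is installed in compiled form; this text tells all that it offers.
- The arm moves only by the tool servo_tool, never from a script. Its argument "increments" is a list of rows, each an object of numbers: "grip": the closure, from 0 (fully open) to 1 (shut); "x", "y", "z": the shift along the tool's x, y, z in mm; "roll": the turn about the tool's z in degrees. In form: [{"grip": .., "x": .., "y": .., "z": .., "roll": ..}, ...]. A call has 1 to 5 rows; each row shifts and turns the commanded pose from where the row before left it, along the tool's axes as they then stand; what a row does not reach is not made up. A row lasts 1/12 s, in which the tool goes at most 41.7 mm and 7.16 degrees, less where a joint would pass 70% of its speed; a pose out of reach is approached as far as the arm can. A call is refused whole if a number of a shift passes 41.7 or a number of a turn 7.16, either way. A call with a gripper value outside its range is refused whole. The fingers move at their own pace and stop on an object; "grip_force" is the grip in N (left out, the last holds). Time passes only in rows, so rows that do not move let the fingers close. It gives the time, the measured TCP pose, the force, the opening and the grip force at its end, in the units of the state.
- env.get_state(): the state, without advancing time (a new reading comes with each control period).
- env.read_camera(name): name is "side" or "top"; returns the picture (384x512x3 uint8, red, green, blue); there is no depth.
- env.get_calibration(name): a dict with "vertical_fov" (degrees; the focal length in pixels is half the picture's height over the tangent of half this angle, whatever the lens; pixels are square), "cx", "cy" (the principal point, pixels), "k1" (the pictures are not rectified: a ray, as slopes to the right and down, at radius r is drawn at 1 + k1 r^2 times it, then the intrinsics apply), "rvec" (rotation vector, rad) and "tvec" (3), from world to camera coordinates, as OpenCV has them. Camera axes: x right, y down, z forward; pixel columns grow to the right and rows downward; lengths in m; the calibration is good to about 2 mm. A picture is of the moment at which its call begins. get_calibration takes no time and is no camera call.
- env.hand_in(): hands the job in; it is judged then, once.
The state is a dict: "clock": time; "joint_pos": joint angles; "qvel": joint speeds; "tau": joint torques, N m; "tcp_pos": TCP position; "orientation": TCP orientation; "wrist_force": force on the tool from outside, world axes, zero at the start; "ft_torque": the same for the moment, N m; "finger_gap": finger opening in m; "grip_force": force on a finger pad.
Only numpy, scipy, OpenCV 4.12 (cv2) and the standard library are available. Lean on these libraries where they do the work, as an engineer would, in place of code of your own. Each camera call takes 0.05 s, during which the arm holds its last target. There are 200 camera calls.

TASK

Use the red-handled bench sieve to part the balls lying in it. First raise its handle a little so that the small brass balls roll onto the slots and drop into the compartment beneath, while both large wooden balls stay in the sieve. Only then tip the sieve steeply so that the wooden balls fall into the end box, lower the sieve back to rest and let go; leave the blue-handled spare sieve alone.

Things in the scene. Friction and masses are not known exactly. Their poses are not given: they have to be found in the camera images.
- stand: fixed wooden stand of the red-handled sieve, 325 x 176 mm; origin at the centre of its underside, x from handle to end box, z up. In mm: open catch compartment, grey floor z 8, x -157 to 20, walls to z 55-60; end box, blue floor z 8, x 28 to 152, side walls to z 70, end wall to 78. The sieve's hinge lies along y at x 20, z 85
- sieve (a joint): rad the sieve is raised about its hinge: 0 at rest (floor slopes 0.1 down to the handle), stop 1.15. Aluminium tray 182 x 152 mm, walls 30 high, open at the hinge end. 80 mm of floor at the handle solid, then three 24 mm slots across. Raised 0.15 to 0.4, slowly (0.1 rad/s), the balls roll: brass drops, wood lodges in the slots until about 0.75. No catch: it sinks when let go
- sieve_handle (a point): middle of the sieve's round red handle bar, 14 mm thick, 84 long, along the stand's y; its centre is 53 mm from the sieve's back wall, brackets 72 mm apart. At rest at stand x -214, z 92 mm. It swings up on a 234 mm radius about the hinge, needs under 4 N, and can turn between the fingers, so the hand may keep pointing down
- brass_a_center (a point): centre of one of the two brass balls, 18 mm across, loose in the red-handled sieve, in its unpierced half next to the handle
- brass_b_center (a point): centre of the other of the two brass balls, 18 mm across, loose in the red-handled sieve, in its unpierced half next to the handle
- wood_a_center (a point): centre of one of the two pale wooden balls, 40 mm across, loose in the red-handled sieve, in its unpierced half next to the handle
- wood_b_center (a point): centre of the other of the two pale wooden balls, 40 mm across, loose in the red-handled sieve, in its unpierced half next to the handle
- spare_sieve_handle (a point): middle of the blue handle bar of the spare sieve, empty, narrow slots, otherwise alike, on a like stand beside the first, on either side; not to be lifted
Things that resemble listed ones, but are neither listed nor needed, are in the scene too. What is shaped like the part that bears wood_b_center but orange or purple is not meant.

How it is judged:
On the way, in this order (a step that is already met when the one before it is completed fails the run):
1. both brass balls have dropped through the slots into the catch compartment while both wooden balls are still in the sieve (x of brass_a_center in the frame of stand between -0.165 and 0.022 m and y of brass_a_center in the frame of stand between -0.085 and 0.085 m and z of brass_a_center in the frame of stand between 0 and 0.045 m and x of brass_b_center in the frame of stand between -0.165 and 0.022 m and y of brass_b_center in the frame of stand between -0.085 and 0.085 m and z of brass_b_center in the frame of stand between 0 and 0.045 m and x of wood_a_center in the frame of stand between -0.2 and 0.025 m and y of wood_a_center in the frame of stand between -0.085 and 0.085 m and z of wood_a_center in the frame of stand between 0.07 and 0.3 m and x of wood_b_center in the frame of stand between -0.2 and 0.025 m and y of wood_b_center in the frame of stand between -0.085 and 0.085 m and z of wood_b_center in the frame of stand between 0.07 and 0.3 m), for 0.2 s.
2. both wooden balls have been tipped into the end box, the sieve still raised (x of wood_a_center in the frame of stand between 0.022 and 0.16 m and y of wood_a_center in the frame of stand between -0.085 and 0.085 m and z of wood_a_center in the frame of stand between 0 and 0.08 m and x of wood_b_center in the frame of stand between 0.022 and 0.16 m and y of wood_b_center in the frame of stand between -0.085 and 0.085 m and z of wood_b_center in the frame of stand between 0 and 0.08 m and value of joint sieve above 0.25 rad), for 0.1 s.
At the end, for the whole second after the job is handed in: Both brass balls lie in the catch compartment under the sieve, both wooden balls in the end box of the stand, and the sieve is back down, within 0.06 rad of rest (handle within about 13 mm of its rest height) (x of brass_a_center in the frame of stand between -0.165 and 0.022 m and y of brass_a_center in the frame of stand between -0.085 and 0.085 m and z of brass_a_center in the frame of stand between 0 and 0.045 m and x of brass_b_center in the frame of stand between -0.165 and 0.022 m and y of brass_b_center in the frame of stand between -0.085 and 0.085 m and z of brass_b_center in the frame of stand between 0 and 0.045 m and x of wood_a_center in the frame of stand between 0.022 and 0.16 m and y of wood_a_center in the frame of stand between -0.085 and 0.085 m and z of wood_a_center in the frame of stand between 0 and 0.08 m and x of wood_b_center in the frame of stand between 0.022 and 0.16 m and y of wood_b_center in the frame of stand between -0.085 and 0.085 m and z of wood_b_center in the frame of stand between 0 and 0.08 m and value of joint sieve below 0.06 rad); the robot touches nothing.
It fails at once if the spare sieve was lifted (its handle moved more than 30 mm) (distance of spare_sieve_handle from where it was at the start of the episode above 0.03 m).
It also fails if it takes over 54 s, if anything falls off the work surface, if the arm or the gripper's body presses on something with over 40 N, if the wrist force passes 120 N, or if a joint passes its speed limit or range.

## Working session

There is one attempt and no reset: what is moved stays moved. The work goes in short steps, Python scripts to look and compute and a tool call to move; the robot and the scene stay as the last step left them, time stands still between calls to the robot, and variables do not carry over. Pictures are saved under pics/ and viewed, at most 10 in all, crops included, and the job is handed in when it is done.

Besides the shell and the picture viewer there is one more tool, called after "Request:" as a command line: name --argument value ..., lists and objects as JSON in quotes. servo_tool: Moves the arm, as the interface text tells. Its arguments: {"type":"object","properties":{"increments":{"type":"array"},"grip_force":{"type":"number"}},"required":["increments"]}

```bash
mkdir -p pics; cat > h.py <<'E'
import numpy as np, cv2
from workcell import env
def cal(n):
    c=env.get_calibration(n); f=192/np.tan(np.radians(c["vertical_fov"])/2)
    R=cv2.Rodrigues(np.array(c["rvec"],float))[0]; return c,f,R,np.array(c["tvec"],float)
def ray(n,u,v):
    c,f,R,t=cal(n); K=np.array([[f,0,c["cx"]],[0,f,c["cy"]],[0,0,1]])
    p=cv2.undistortPoints(np.array([[[u,v]]],float),K,np.array([c["k1"],0,0,0,0.]))[0,0]
    return -R.T@t, R.T@np.array([p[0],p[1],1])
def atz(n,u,v,z):
    o,d=ray(n,u,v); return o+d*(z-o[2])/d[2]
def proj(n,P):
    c,f,R,t=cal(n); K=np.array([[f,0,c["cx"]],[0,f,c["cy"]],[0,0,1]])
    return cv2.projectPoints(np.array(P,float).reshape(-1,1,3),R,t,K,np.array([c["k1"],0,0,0,0.]))[0][:,0]
def tri(a,b):
    (o1,d1),(o2,d2)=ray("top",*a),ray("side",*b)
    s=np.linalg.lstsq(np.c_[d1,-d2],o2-o1,rcond=None)[0]; p,q=o1+s[0]*d1,o2+s[1]*d2
    return (p+q)/2,np.linalg.norm(p-q)
def snap(n,name):
    im=env.read_camera(n); cv2.imwrite("pics/"+name,im[:,:,::-1]); return im
E
python3 - <<'E'
from h import *
for n in("top","side"):
    im=snap(n,n+"0.png"); c,f,R,t=cal(n); print(n,f,(-R.T@t).round(3),R.round(2).tolist(),c["k1"])
a,b=[cv2.imread(f"pics/{n}0.png") for n in("top","side")]
cv2.imwrite("pics/both.png",np.hstack([a,b])[:, :])
print(env.get_state())
E
```

```text
top 424.0285347556379 [ 0.461 -0.016  1.061] [[0.02, -1.0, 0.01], [-0.99, -0.02, -0.11], [0.11, -0.01, -0.99]] -0.13252662406548799
side 367.4367352602421 [0.415 0.565 0.738] [[-0.97, -0.23, 0.01], [-0.18, 0.71, -0.68], [0.15, -0.66, -0.73]] 0.02247584403564485
{'clock': 0.1, 'joint_pos': array([ 1.06738318e+00,  3.13931702e-01,  4.50952085e-02,  1.30358807e+00,
       -4.27982173e-05,  1.43116969e+00]), 'qvel': array([ 8.22705064e-06, -9.44899300e-04,  4.23317395e-03,  5.40913761e-04,
        1.15887108e-03,  8.21016911e-05]), 'tau': array([ 2.49117889e-03, -4.81723952e+01,  2.99244332e+01,  1.27756182e-02,
       -1.58110483e-04,  1.04965005e-05]), 'tcp_pos': array([0.20440994, 0.53695797, 0.23049546]), 'orientation': array([-2.36966275e-04,  1.80891841e-01,  9.83502658e-01, -7.79162550e-04]), 'wrist_force': array([-0.09503303,  0.19239564, -0.95270548]), 'ft_torque': array([-0.01153805, -0.00148857, -0.03109017]), 'grip_force': 0.0, 'finger_gap': 0.08548640819099056}
```

View pics/top0.png

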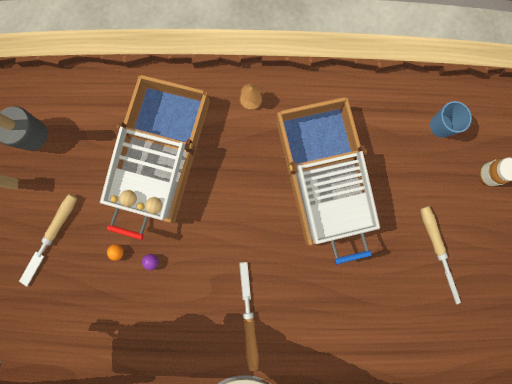

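View pics/side0.png

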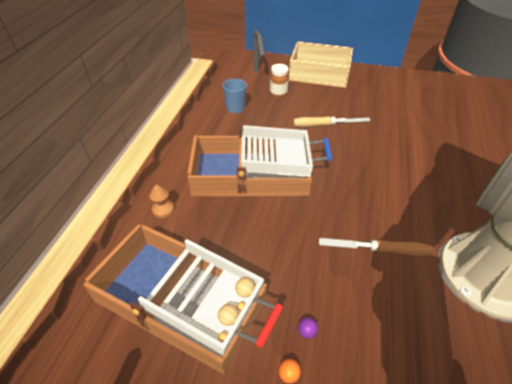

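Top view: the red handle is at (125,231) and the blue spare handle at (353,257). The wooden balls are at (128,198) and (153,205), and the brass ones at (113,198) and (140,207). The orange (115,253) and purple (151,262) balls are decoys on the table. In the side view the red handle is at (269,326) and the blue at (327,150). I choose the red bar.

```bash
cat > m.py <<'E'
from h import *
def redbar(n,im):
    i=im.astype(int); m=((i[:,:,0]>130)&(i[:,:,1]<70)&(i[:,:,2]<70)).astype(np.uint8)
    k,l,s,c=cv2.connectedComponentsWithStats(m); j=1+np.argmax(s[1:,4])
    ys,xs=np.nonzero(l==j); P=np.c_[xs,ys].astype(float); mu=P.mean(0)
    d=np.linalg.svd(P-mu,full_matrices=False)[2][0]; q=(P-mu)@d
    return mu,mu+d*q.min(),mu+d*q.max(),len(P)
E
python3 - <<'E'
from m import *
ims={n:cv2.imread(f"pics/{n}0.png")[:,:,::-1] for n in("top","side")}
r={n:redbar(n,ims[n]) for n in ims}
for n in r: print(n,[np.round(x,1).tolist() for x in r[n][:3]],r[n][3])
c,e=tri(r["top"][0],r["side"][0]); print("centre",c.round(4),e)
E1=[atz("top",*r["top"][i],0.092) for i in(1,2)]; E2=[atz("side",*r["side"][i],0.092) for i in(1,2)]
for E in(E1,E2): print(np.round(E,4).tolist(),np.linalg.norm(E[1]-E[0]),np.degrees(np.arctan2(*(E[1]-E[0])[1::-1])))
# wall corners of the end box (top z .078) from picture: outer corners top ~(140,77),(208,95)
a,b=atz("top",141,77,.078),atz("top",209,94,.078); print("end wall",a.round(3),b.round(3))
cr=ims["top"][60:280,80:220]; cv2.imwrite("pics/crop.png",cv2.resize(cr,None,fx=2.7,fy=2.7,interpolation=cv2.INTER_CUBIC)[:,:,::-1])
E
```

```text
top [[124.9, 231.9], [107.3, 226.8], [142.7, 237.0]] 211
side [[268.7, 318.2], [273.9, 309.0], [263.8, 326.9]] 31
centre [0.4641 0.2765 0.1055] 9.3171220179406e-05
[[0.4745, 0.3228, 0.092], [0.4536, 0.2384, 0.092]] 0.0869555726249038 -103.92746788757854
[[0.4596, 0.2505, 0.092], [0.4703, 0.2884, 0.092]] 0.03938659865011634 74.23219211805515
end wall [0.841 0.268 0.078] [0.799 0.099 0.078]
```

View pics/crop.png

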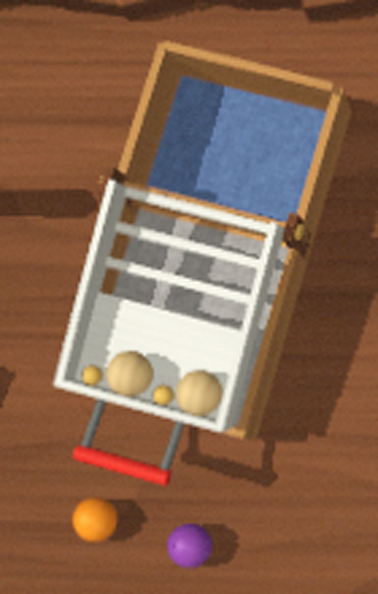

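The crop shows the red bar on its two brackets. The tray behind it holds two wooden and two brass balls in the solid half, and the decoys lie outside on the table. This is the right sieve.

```bash
sed -i 's/(i\[:,:,0\]>130)&(i\[:,:,1\]<70)&(i\[:,:,2\]<70)/(i[:,:,0]>90)\&(i[:,:,0]>3*i[:,:,1])\&(i[:,:,0]>3*i[:,:,2])/' m.py
python3 - <<'E'
from m import *
ims={n:cv2.imread(f"pics/{n}0.png")[:,:,::-1] for n in("top","side")}
r={n:redbar(n,ims[n]) for n in ims}
for n in r: print(n,[np.round(x,1).tolist() for x in r[n][:3]],r[n][3])
c,e=tri(r["top"][0],r["side"][0]); print("centre",c.round(4),e)
for n in r:
    E=[atz(n,*r[n][i],0.094) for i in(1,2)]; print(np.mean(E,0).round(4),np.linalg.norm(E[1]-E[0]),np.degrees(np.arctan2(*(E[1]-E[0])[1::-1])))
from scipy.spatial.transform import Rotation as Ro
s=env.get_state(); q=s["orientation"]; print(Ro.from_quat(np.roll(q,-1)).as_matrix().round(3), s["tcp_pos"])
E
```

```text
top [[125.0, 231.9], [107.3, 226.9], [142.3, 236.9]] 205
side [[268.6, 325.4], [279.6, 304.3], [258.1, 345.6]] 327
centre [0.4634 0.2818 0.0875] 0.0012535386524866812
[0.4641 0.2805 0.094 ] 0.08581354817270843 -103.88395557458142
[0.4616 0.2819 0.094 ] 0.0867291928231281 75.93841011311429
[[-0.935  0.356 -0.001]
 [ 0.356  0.935 -0.001]
 [ 0.    -0.002 -1.   ]] [0.20440994 0.53695797 0.23049546]
```

Request:
servo_tool --increments '[{"grip": 0.4,"x": -33.3,"y": -14.7,"z": 0,"roll": 0},{"grip": 0.4,"x": -33.3,"y": -14.7,"z": 0,"roll": 0},{"grip": 0.4,"x": -33.3,"y": -14.7,"z": 0,"roll": 0},{"grip": 0.4,"x": -33.3,"y": -14.7,"z": 0,"roll": 0},{"grip": 0.4,"x": -33.3,"y": -14.7,"z": 0,"roll": 0}]' --grip_force 30

```text
clock: 0.52
tcp_pos: [0.3346, 0.4081, 0.2309]
orientation: [-0.0, 0.181, 0.984, -0.0]
wrist_force: [0.4, 1.0, -0.2]
finger_gap: 0.0511
grip_force: 0.0
```

Request:
servo_tool --increments '[{"grip": 0.4,"x": -33.3,"y": -14.7,"z": 0,"roll": 0},{"grip": 0.4,"x": -33.3,"y": -14.7,"z": 0,"roll": 0},{"grip": 0.4,"x": -33.3,"y": -14.7,"z": 0,"roll": 0},{"grip": 0.4,"x": -33.3,"y": -14.7,"z": 0,"roll": 0},{"grip": 0.4,"x": -33.3,"y": -14.7,"z": 0,"roll": 0}]'

```text
clock: 0.93
tcp_pos: [0.4643, 0.28, 0.231]
orientation: [-0.0, 0.181, 0.983, -0.0]
wrist_force: [0.9, 1.1, -0.3]
finger_gap: 0.0511
grip_force: 0.0
```

Request:
servo_tool --increments '[{"grip": 0.4,"x": 0,"y": 0,"z": 0,"roll": 7},{"grip": 0.4,"x": 0,"y": 0,"z": 0,"roll": 7},{"grip": 0.4,"x": 0,"y": 0,"z": 0,"roll": 7},{"grip": 0.4,"x": 0,"y": 0,"z": 0,"roll": 7},{"grip": 0.4,"x": 0,"y": 0,"z": 0,"roll": 7}]'

```text
clock: 1.35
tcp_pos: [0.4634, 0.2812, 0.2308]
orientation: [-0.0, 0.471, 0.882, -0.0]
wrist_force: [1.1, 0.2, -0.0]
finger_gap: 0.051
grip_force: 0.0
```

Request:
servo_tool --increments '[{"grip": 0.4,"x": 0,"y": 0,"z": 0,"roll": 7},{"grip": 0.4,"x": 0,"y": 0,"z": 0,"roll": 7},{"grip": 0.4,"x": 0,"y": 0,"z": 0,"roll": 7},{"grip": 0.4,"x": 0,"y": 0,"z": 0,"roll": 7},{"grip": 0.4,"x": 0,"y": 0,"z": 0,"roll": 7}]'

```text
clock: 1.77
tcp_pos: [0.4632, 0.2814, 0.2308]
orientation: [-0.0, 0.714, 0.7, -0.0]
wrist_force: [0.2, -0.7, 0.1]
finger_gap: 0.051
grip_force: 0.0
```

Request:
servo_tool --increments '[{"grip": 0.4,"x": 0,"y": 0,"z": 0,"roll": 7},{"grip": 0.4,"x": 0,"y": 0,"z": 0,"roll": 6.2},{"grip": 0.4,"x": 0,"y": 0,"z": 0,"roll": 0},{"grip": 0.4,"x": 0,"y": 0,"z": 0,"roll": 0}]'

```text
clock: 2.1
tcp_pos: [0.4633, 0.2814, 0.231]
orientation: [-0.0, 0.787, 0.617, -0.0]
wrist_force: [0.5, -0.7, 0.2]
finger_gap: 0.0512
grip_force: 0.0
```

```bash
cat > d.py <<'E'
from h import *
import sys
from scipy.spatial.transform import Rotation as Ro
s=env.get_state(); M=Ro.from_quat(np.roll(s["orientation"],-1)).as_matrix()
B=np.array([.463,.281,.073])
print("t",s["clock"],"tcp",s["tcp_pos"].round(4),"yaw of tool y",np.degrees(np.arctan2(M[1,1],M[0,1])).round(2),"gap",s["finger_gap"],"F",s["wrist_force"].round(1))
print("to grasp in tool mm",(M.T@(B-s["tcp_pos"])*1000).round(1))
E
python3 d.py
```

```text
t 2.1 tcp [0.4633 0.2814 0.231 ] yaw of tool y -13.87 gap 0.051181133545223474 F [ 0.5 -0.7  0.2]
to grasp in tool mm [-4.00e-01 -1.00e-01  1.58e+02]
```

Request:
servo_tool --increments '[{"grip": 0.4,"x": 0,"y": 0,"z": 30,"roll": 0},{"grip": 0.4,"x": 0,"y": 0,"z": 30,"roll": 0},{"grip": 0.4,"x": 0,"y": 0,"z": 25,"roll": 0},{"grip": 0.4,"x": 0,"y": 0,"z": 20,"roll": 0},{"grip": 0.4,"x": 0,"y": 0,"z": 10,"roll": 0}]'

```text
clock: 2.52
tcp_pos: [0.4617, 0.2807, 0.1134]
orientation: [-0.001, 0.787, 0.616, -0.002]
wrist_force: [-0.9, -1.0, -0.3]
finger_gap: 0.051
grip_force: 0.0
```

Request:
servo_tool --increments '[{"grip": 0.4,"x": 0,"y": 0,"z": 10,"roll": 0},{"grip": 0.4,"x": 0,"y": 0,"z": 10,"roll": 0},{"grip": 0.4,"x": 0,"y": 0,"z": 10,"roll": 0},{"grip": 0.4,"x": 0,"y": 0,"z": 8,"roll": 0},{"grip": 0.4,"x": 0,"y": 0,"z": 5,"roll": 0}]'

```text
clock: 2.93
tcp_pos: [0.4636, 0.2815, 0.0727]
orientation: [-0.0, 0.788, 0.615, 0.0]
wrist_force: [0.2, 0.6, 0.4]
finger_gap: 0.0514
grip_force: 0.0
```

```bash
python3 d.py; python3 -c "
from h import *
a=snap('top','t1.png')[150:290,50:210]; b=snap('side','s1.png')[230:370,190:350]
cv2.imwrite('pics/c1.png',cv2.resize(np.hstack([a,b]),None,fx=2.5,fy=2.5)[:,:,::-1])"
```

```text
t 2.9333 tcp [0.4636 0.2815 0.0727] yaw of tool y -14.03 gap 0.05137527067676993 F [0.2 0.6 0.4]
to grasp in tool mm [-0.7 -0.4 -0.3]
```

View pics/c1.png

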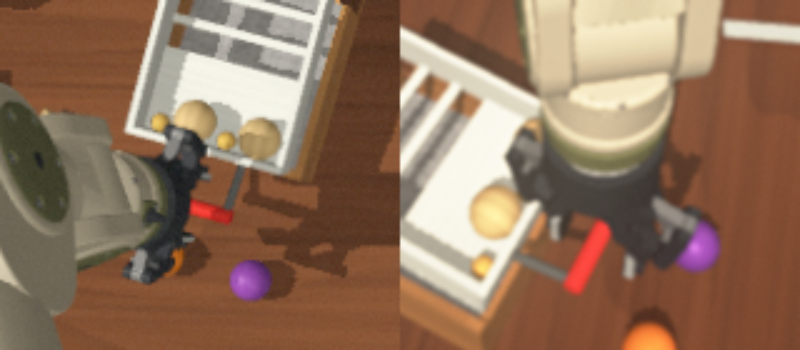

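The fingers straddle the red bar in both views: top crop about (210,212), side crop about (590,255). Closing the gripper.

Request:
servo_tool --increments '[{"grip": 1,"x": 0,"y": 0,"z": 0,"roll": 0},{"grip": 1,"x": 0,"y": 0,"z": 0,"roll": 0},{"grip": 1,"x": 0,"y": 0,"z": 0,"roll": 0},{"grip": 1,"x": 0,"y": 0,"z": 0,"roll": 0},{"grip": 1,"x": 0,"y": 0,"z": 0,"roll": 0}]' --grip_force 25

```text
clock: 3.45
tcp_pos: [0.4631, 0.282, 0.074]
orientation: [-0.001, 0.788, 0.616, 0.0]
wrist_force: [-4.3, 1.6, 4.7]
finger_gap: 0.0131
grip_force: 24.6
```

```bash
python3 d.py; python3 -c "
import numpy as np
r=.2341;p0=np.arctan2(.007,.234)
for t in list(np.arange(0,.46,.04))+[.5,.6,.7,.8,.9,1,1.05,1.1]:
  print('%.2f y %.1f up %.1f'%(t,1000*r*(np.cos(p0)-np.cos(p0+t)),1000*r*(np.sin(p0+t)-np.sin(p0))))"
```

```text
t 3.45 tcp [0.4631 0.282  0.074 ] yaw of tool y -14.02 gap 0.013138028662048874 F [-4.3  1.6  4.7]
to grasp in tool mm [-1.   0.2  1. ]
0.00 y 0.0 up 0.0
0.04 y 0.5 up 9.4
0.08 y 1.3 up 18.7
0.12 y 2.5 up 28.0
0.16 y 4.1 up 37.2
0.20 y 6.1 up 46.3
0.24 y 8.4 up 55.4
0.28 y 11.0 up 64.4
0.32 y 14.1 up 73.3
0.36 y 17.5 up 82.0
0.40 y 21.2 up 90.6
0.44 y 25.3 up 99.0
0.50 y 32.0 up 111.3
0.60 y 44.8 up 130.9
0.70 y 59.5 up 149.1
0.80 y 76.0 up 165.7
0.90 y 94.0 up 180.6
1.00 y 113.5 up 193.7
1.05 y 123.6 up 199.5
1.10 y 134.1 up 204.7
```

Gripped at 13 mm. Lifting slowly along the arc, 0.04 rad per call.

Request:
servo_tool --increments '[{"grip": 1,"x": 0,"y": 0.1,"z": -1.9,"roll": 0},{"grip": 1,"x": 0,"y": 0.1,"z": -1.9,"roll": 0},{"grip": 1,"x": 0,"y": 0.1,"z": -1.9,"roll": 0},{"grip": 1,"x": 0,"y": 0.1,"z": -1.9,"roll": 0},{"grip": 1,"x": 0,"y": 0.1,"z": -1.9,"roll": 0}]'

```text
clock: 3.87
tcp_pos: [0.4634, 0.2818, 0.0825]
orientation: [-0.001, 0.788, 0.616, -0.0]
wrist_force: [-2.1, 4.3, -2.2]
finger_gap: 0.0131
grip_force: 24.4
```

Request:
servo_tool --increments '[{"grip": 1,"x": 0,"y": 0.2,"z": -1.9,"roll": 0},{"grip": 1,"x": 0,"y": 0.2,"z": -1.9,"roll": 0},{"grip": 1,"x": 0,"y": 0.2,"z": -1.9,"roll": 0},{"grip": 1,"x": 0,"y": 0.2,"z": -1.9,"roll": 0},{"grip": 1,"x": 0,"y": 0.2,"z": -1.9,"roll": 0}]'

```text
clock: 4.28
tcp_pos: [0.4641, 0.2816, 0.092]
orientation: [-0.001, 0.788, 0.616, -0.0]
wrist_force: [-2.8, 4.7, -3.2]
finger_gap: 0.013
grip_force: 24.3
```

Request:
servo_tool --increments '[{"grip": 1,"x": 0,"y": 0.2,"z": -1.9,"roll": 0},{"grip": 1,"x": 0,"y": 0.2,"z": -1.9,"roll": 0},{"grip": 1,"x": 0,"y": 0.3,"z": -1.9,"roll": 0},{"grip": 1,"x": 0,"y": 0.3,"z": -1.9,"roll": 0},{"grip": 1,"x": 0,"y": 0.3,"z": -1.9,"roll": 0}]'

```text
clock: 4.7
tcp_pos: [0.4653, 0.2813, 0.1015]
orientation: [-0.001, 0.788, 0.616, -0.001]
wrist_force: [-2.6, 4.9, -1.5]
finger_gap: 0.013
grip_force: 24.4
```

Request:
servo_tool --increments '[{"grip": 1,"x": 0,"y": 0.3,"z": -1.9,"roll": 0},{"grip": 1,"x": 0,"y": 0.3,"z": -1.9,"roll": 0},{"grip": 1,"x": 0,"y": 0.3,"z": -1.8,"roll": 0},{"grip": 1,"x": 0,"y": 0.3,"z": -1.8,"roll": 0},{"grip": 1,"x": 0,"y": 0.4,"z": -1.8,"roll": 0}]'

```text
clock: 5.12
tcp_pos: [0.4667, 0.281, 0.1107]
orientation: [-0.001, 0.788, 0.616, -0.001]
wrist_force: [-3.9, 5.5, -2.8]
finger_gap: 0.0126
grip_force: 24.3
```

```bash
python3 d.py; python3 -c "
from h import *
a=snap('top','t2.png')[100:260,50:230]; b=snap('side','s2.png')[210:370,120:300]
cv2.imwrite('pics/c2.png',cv2.resize(np.hstack([a,b]),None,fx=2.2,fy=2.2)[:,:,::-1])"
```

```text
t 5.1167 tcp [0.4667 0.281  0.1107] yaw of tool y -14.01 gap 0.012629977783644775 F [-3.9  5.5 -2.8]
to grasp in tool mm [-0.9 -3.5 37.7]
```

View pics/c2.png

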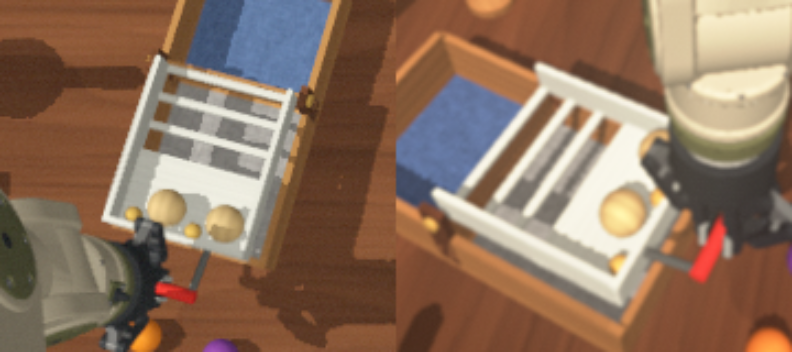

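The tray is raised by about 0.16 rad. The wooden balls, top crop (166,208) and (224,222), and the brass balls are just leaving the back wall. Continuing slowly.

Request:
servo_tool --increments '[{"grip": 1,"x": 0,"y": 0.4,"z": -1.8,"roll": 0},{"grip": 1,"x": 0,"y": 0.4,"z": -1.8,"roll": 0},{"grip": 1,"x": 0,"y": 0.4,"z": -1.8,"roll": 0},{"grip": 1,"x": 0,"y": 0.4,"z": -1.8,"roll": 0},{"grip": 1,"x": 0,"y": 0.4,"z": -1.8,"roll": 0}]'

```text
clock: 5.63
tcp_pos: [0.4684, 0.2806, 0.1197]
orientation: [-0.001, 0.788, 0.616, -0.001]
wrist_force: [-3.7, 5.5, -1.8]
finger_gap: 0.013
grip_force: 24.4
```

Request:
servo_tool --increments '[{"grip": 1,"x": 0,"y": 0.4,"z": -1.8,"roll": 0},{"grip": 1,"x": 0,"y": 0.4,"z": -1.8,"roll": 0},{"grip": 1,"x": 0,"y": 0.5,"z": -1.8,"roll": 0},{"grip": 1,"x": 0,"y": 0.5,"z": -1.8,"roll": 0},{"grip": 1,"x": 0,"y": 0.5,"z": -1.8,"roll": 0}]'

```text
clock: 6.05
tcp_pos: [0.4705, 0.28, 0.1287]
orientation: [-0.001, 0.788, 0.616, -0.001]
wrist_force: [-5.2, 5.3, -2.1]
finger_gap: 0.0131
grip_force: 24.5
```

Request:
servo_tool --increments '[{"grip": 1,"x": 0,"y": 0.5,"z": -1.8,"roll": 0},{"grip": 1,"x": 0,"y": 0.5,"z": -1.8,"roll": 0},{"grip": 1,"x": 0,"y": 0.5,"z": -1.8,"roll": 0},{"grip": 1,"x": 0,"y": 0.6,"z": -1.8,"roll": 0},{"grip": 1,"x": 0,"y": 0.6,"z": -1.8,"roll": 0}]'

```text
clock: 6.47
tcp_pos: [0.4729, 0.2795, 0.1377]
orientation: [-0.002, 0.788, 0.616, -0.001]
wrist_force: [-5.3, 5.2, -2.0]
finger_gap: 0.013
grip_force: 24.5
```

Request:
servo_tool --increments '[{"grip": 1,"x": 0,"y": 0.6,"z": -1.8,"roll": 0},{"grip": 1,"x": 0,"y": 0.6,"z": -1.8,"roll": 0},{"grip": 1,"x": 0,"y": 0.6,"z": -1.8,"roll": 0},{"grip": 1,"x": 0,"y": 0.6,"z": -1.8,"roll": 0},{"grip": 1,"x": 0,"y": 0.7,"z": -1.7,"roll": 0}]'

```text
clock: 6.88
tcp_pos: [0.4757, 0.2788, 0.1467]
orientation: [-0.002, 0.788, 0.616, -0.001]
wrist_force: [-5.9, 5.5, -0.8]
finger_gap: 0.013
grip_force: 24.5
```

```bash
python3 d.py; python3 -c "
from h import *
a=snap('top','t3.png')[100:260,50:230]; b=snap('side','s3.png')[210:370,120:300]
cv2.imwrite('pics/c3.png',cv2.resize(np.hstack([a,b]),None,fx=2.2,fy=2.2)[:,:,::-1])"
```

```text
t 6.8833 tcp [0.4757 0.2788 0.1467] yaw of tool y -13.99 gap 0.013014437380848854 F [-5.9  5.5 -0.8]
to grasp in tool mm [ -1.  -12.6  73.7]
```

View pics/c3.png

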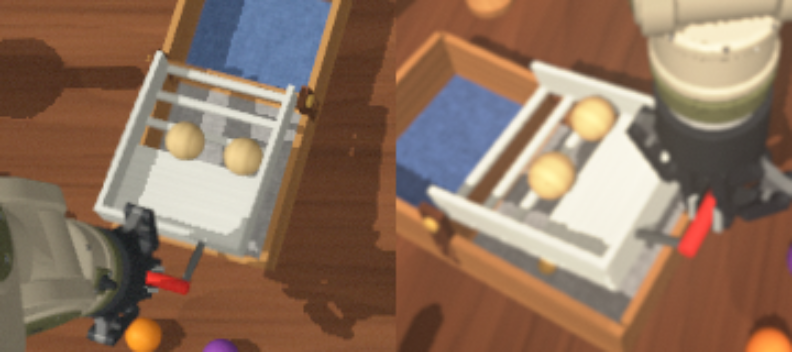

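The wooden balls are lodged in the first slot, top crop (185,140) and (242,157). No brass is left on the tray, and one brass ball is visible below in the compartment, side crop (546,265). I'll raise to about 0.48, well below 0.75, and look for the other.

Request:
servo_tool --increments '[{"grip": 1,"x": 0,"y": 0.7,"z": -1.8,"roll": 0},{"grip": 1,"x": 0,"y": 0.7,"z": -1.8,"roll": 0},{"grip": 1,"x": 0,"y": 0.7,"z": -1.7,"roll": 0},{"grip": 1,"x": 0,"y": 0.7,"z": -1.7,"roll": 0},{"grip": 1,"x": 0,"y": 0.7,"z": -1.7,"roll": 0}]'

```text
clock: 7.4
tcp_pos: [0.4787, 0.278, 0.1553]
orientation: [-0.002, 0.788, 0.616, -0.001]
wrist_force: [-7.4, 5.7, 0.3]
finger_gap: 0.0129
grip_force: 24.5
```

Request:
servo_tool --increments '[{"grip": 1,"x": 0,"y": 0.7,"z": -1.7,"roll": 0},{"grip": 1,"x": 0,"y": 0.7,"z": -1.7,"roll": 0},{"grip": 1,"x": 0,"y": 0.7,"z": -1.7,"roll": 0},{"grip": 1,"x": 0,"y": 0.8,"z": -1.7,"roll": 0},{"grip": 1,"x": 0,"y": 0.8,"z": -1.7,"roll": 0}]'

```text
clock: 7.82
tcp_pos: [0.4821, 0.2772, 0.1639]
orientation: [-0.002, 0.788, 0.616, -0.001]
wrist_force: [-7.8, 6.0, 1.1]
finger_gap: 0.0128
grip_force: 24.4
```

Request:
servo_tool --increments '[{"grip": 1,"x": 0,"y": 0.8,"z": -1.7,"roll": 0},{"grip": 1,"x": 0,"y": 0.8,"z": -1.7,"roll": 0},{"grip": 1,"x": 0,"y": 0.8,"z": -1.7,"roll": 0},{"grip": 1,"x": 0,"y": 0.8,"z": -1.7,"roll": 0},{"grip": 1,"x": 0,"y": 0.9,"z": -1.6,"roll": 0}]'

```text
clock: 8.23
tcp_pos: [0.4858, 0.2763, 0.1724]
orientation: [-0.002, 0.788, 0.616, -0.001]
wrist_force: [-9.5, 7.3, 1.3]
finger_gap: 0.0129
grip_force: 24.4
```

Request:
servo_tool --increments '[{"grip": 1,"x": 0,"y": 0.9,"z": -1.6,"roll": 0},{"grip": 1,"x": 0,"y": 0.9,"z": -1.6,"roll": 0},{"grip": 1,"x": 0,"y": 0.9,"z": -1.6,"roll": 0},{"grip": 1,"x": 0,"y": 0.9,"z": -1.6,"roll": 0},{"grip": 1,"x": 0,"y": 0.9,"z": -1.6,"roll": 0}]'

```text
clock: 8.65
tcp_pos: [0.4897, 0.2753, 0.1805]
orientation: [-0.003, 0.788, 0.616, -0.002]
wrist_force: [-10.5, 7.1, 3.1]
finger_gap: 0.0131
grip_force: 24.4
```

```bash
python3 d.py; python3 -c "
from h import *
a=snap('top','t4.png')[100:260,50:230]; b=snap('side','s4.png')[210:370,120:300]
cv2.imwrite('pics/c4.png',cv2.resize(np.hstack([a,b]),None,fx=2.2,fy=2.2)[:,:,::-1])"
```

```text
t 8.65 tcp [0.4897 0.2753 0.1805] yaw of tool y -13.95 gap 0.013051157401002635 F [-10.5   7.1   3.1]
to grasp in tool mm [ -1.  -26.6 107.6]
```

View pics/c4.png

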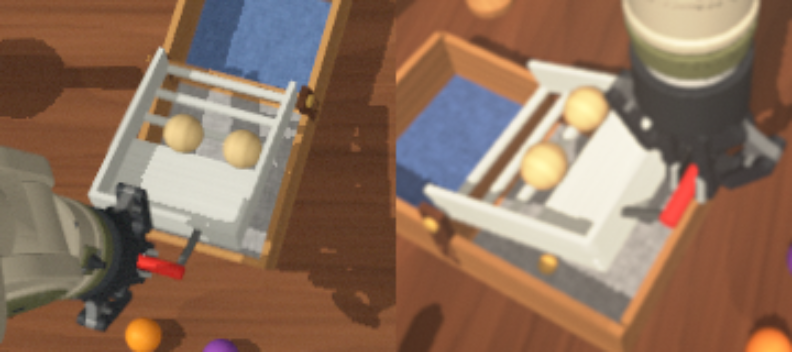

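The wood is still lodged, top crop (183,133) and (241,149). One brass ball shows on the compartment floor, side crop (548,263). I'll search by colour for the second one.

```bash
python3 - <<'E'
from h import *
a=np.radians(-14); X=np.array([np.cos(a),np.sin(a),0]); Y=np.array([-np.sin(a),np.cos(a),0])
O=np.array([.463,.281,0])+.214*X
for n,fs in(("top",("top0","t2","t3","t4")),("side",("side0","s2","s3","s4"))):
  for f in fs:
    im=cv2.imread(f"pics/{f}.png"); h=cv2.cvtColor(im,cv2.COLOR_BGR2HSV)
    m=cv2.inRange(h,(14,140,90),(26,255,255))
    k,l,s,c=cv2.connectedComponentsWithStats(m)
    for j in range(1,k):
      p=atz(n,*c[j],.017)-O; q=p@X,p@Y
      if s[j,4]>=6 and -.3<q[0]<.2 and abs(q[1])<.15: print(f,c[j].round(),s[j,4],"stand xy@floor",np.round(q,3))
E
```

```text
top0 [167. 101.] 1547 stand xy@floor [0.128 0.015]
top0 [153. 141.] 81 stand xy@floor [0.019 0.019]
top0 [127. 139.] 19 stand xy@floor [0.006 0.086]
top0 [124. 151.] 31 stand xy@floor [-0.023  0.085]
top0 [180. 187.] 502 stand xy@floor [-0.076 -0.081]
top0 [120. 164.] 27 stand xy@floor [-0.058  0.084]
top0 [114. 198.] 30 stand xy@floor [-0.146  0.074]
top0 [140. 206.] 32 stand xy@floor [-0.146  0.004]
top0 [114. 252.] 189 stand xy@floor [-0.273  0.034]
t2 [167. 102.] 1547 stand xy@floor [0.128 0.015]
t2 [131. 138.] 47 stand xy@floor [0.013 0.076]
t2 [162. 144.] 48 stand xy@floor [ 0.019 -0.004]
t2 [123. 150.] 35 stand xy@floor [-0.023  0.086]
t2 [180. 187.] 517 stand xy@floor [-0.075 -0.081]
t2 [119. 163.] 43 stand xy@floor [-0.058  0.087]
t2 [110. 197.] 27 stand xy@floor [-0.144  0.084]
t2 [138. 204.] 32 stand xy@floor [-0.145  0.011]
t2 [128. 210.] 6 stand xy@floor [-0.165  0.029]
t2 [117. 254.] 113 stand xy@floor [-0.276  0.027]
t3 [167. 101.] 1553 stand xy@floor [0.128 0.014]
t3 [147. 141.] 84 stand xy@floor [0.016 0.035]
t3 [123. 150.] 44 stand xy@floor [-0.021  0.088]
t3 [179. 
[... 971 characters left out ...]
floor [-0.277  0.034]
s2 [238. 299.] 17 stand xy@floor [-0.118 -0.05 ]
s2 [135. 312.] 49 stand xy@floor [0.056 0.073]
s2 [220. 329.] 20 stand xy@floor [-0.119  0.024]
s2 [290. 372.] 166 stand xy@floor [-0.277  0.034]
s3 [ 96. 289.] 12 stand xy@floor [0.164 0.072]
s3 [135. 312.] 50 stand xy@floor [0.056 0.073]
s3 [188. 331.] 15 stand xy@floor [-0.064  0.057]
s3 [290. 372.] 190 stand xy@floor [-0.277  0.034]
s4 [160. 235.] 49 stand xy@floor [ 0.135 -0.109]
s4 [111. 254.] 47 stand xy@floor [ 0.2   -0.012]
s4 [106. 295.] 83 stand xy@floor [0.136 0.072]
s4 [135. 312.] 49 stand xy@floor [0.056 0.073]
s4 [189. 329.] 43 stand xy@floor [-0.064  0.053]
s4 [290. 372.] 213 stand xy@floor [-0.277  0.034]
```

Request:
servo_tool --increments '[{"grip": 1,"x": 0,"y": 0.5,"z": -1.6,"roll": 0},{"grip": 1,"x": 0,"y": 0.5,"z": -1.6,"roll": 0},{"grip": 1,"x": 0,"y": 0.5,"z": -1.6,"roll": 0},{"grip": 1,"x": 0,"y": 0.6,"z": -1.6,"roll": 0},{"grip": 1,"x": 0,"y": 0.7,"z": -1.6,"roll": 0}]'

```text
clock: 9.17
tcp_pos: [0.4939, 0.2743, 0.1886]
orientation: [-0.002, 0.788, 0.616, -0.001]
wrist_force: [-6.3, 5.8, 1.5]
finger_gap: 0.0125
grip_force: 24.4
```

Request:
servo_tool --increments '[{"grip": 1,"x": 0,"y": 0.9,"z": -1.6,"roll": 0},{"grip": 1,"x": 0,"y": 0.9,"z": -1.6,"roll": 0},{"grip": 1,"x": 0,"y": 0.9,"z": -1.6,"roll": 0},{"grip": 1,"x": 0,"y": 1,"z": -1.6,"roll": 0},{"grip": 1,"x": 0,"y": 1,"z": -1.6,"roll": 0}]'

```text
clock: 9.58
tcp_pos: [0.4986, 0.2731, 0.1967]
orientation: [-0.002, 0.788, 0.616, -0.001]
wrist_force: [-5.2, 4.6, 1.0]
finger_gap: 0.0131
grip_force: 24.4
```

Request:
servo_tool --increments '[{"grip": 1,"x": 0,"y": 1,"z": -1.6,"roll": 0},{"grip": 1,"x": 0,"y": 1,"z": -1.6,"roll": 0},{"grip": 1,"x": 0,"y": 1,"z": -1.5,"roll": 0},{"grip": 1,"x": 0,"y": 1,"z": -1.5,"roll": 0},{"grip": 1,"x": 0,"y": 1,"z": -1.5,"roll": 0}]'

```text
clock: 10.0
tcp_pos: [0.5035, 0.2719, 0.2045]
orientation: [-0.001, 0.788, 0.616, -0.001]
wrist_force: [-7.1, 4.6, 0.9]
finger_gap: 0.013
grip_force: 24.3
```

```bash
python3 d.py; python3 -c "
from h import *
a=snap('top','t5.png')[100:260,50:230]; b=snap('side','s5.png')[210:370,120:300]
cv2.imwrite('pics/c5.png',cv2.resize(np.hstack([a,b]),None,fx=2.2,fy=2.2)[:,:,::-1])"
```

```text
t 10.0 tcp [0.5035 0.2719 0.2045] yaw of tool y -13.99 gap 0.01299120482783387 F [-7.1  4.6  0.9]
to grasp in tool mm [ -1.1 -41.1 131.6]
```

View pics/c5.png

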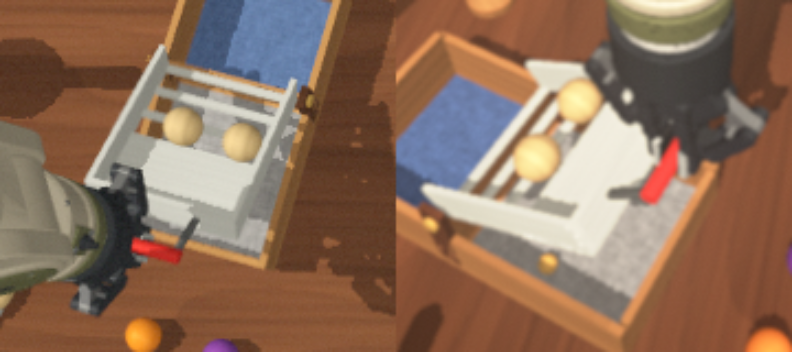

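The tray still holds only the two wooden balls, top crop (183,126) and (242,142). One brass ball is on the compartment floor, side crop (548,263), and the other must be hidden under the solid half. Now I tip the sieve steeply, still slowly.

Request:
servo_tool --increments '[{"grip": 1,"x": 0,"y": 1.2,"z": -1.9,"roll": 0},{"grip": 1,"x": 0,"y": 1.2,"z": -1.9,"roll": 0},{"grip": 1,"x": 0,"y": 1.3,"z": -1.9,"roll": 0},{"grip": 1,"x": 0,"y": 1.4,"z": -1.9,"roll": 0},{"grip": 1,"x": 0,"y": 1.4,"z": -1.9,"roll": 0}]'

```text
clock: 10.52
tcp_pos: [0.51, 0.2703, 0.2141]
orientation: [-0.001, 0.788, 0.616, -0.0]
wrist_force: [-5.1, 4.6, 1.1]
finger_gap: 0.0129
grip_force: 24.3
```

Request:
servo_tool --increments '[{"grip": 1,"x": 0,"y": 1.5,"z": -1.8,"roll": 0},{"grip": 1,"x": 0,"y": 1.5,"z": -1.8,"roll": 0},{"grip": 1,"x": 0,"y": 1.5,"z": -1.8,"roll": 0},{"grip": 1,"x": 0,"y": 1.5,"z": -1.8,"roll": 0},{"grip": 1,"x": 0,"y": 1.5,"z": -1.8,"roll": 0}]'

```text
clock: 10.93
tcp_pos: [0.517, 0.2686, 0.2232]
orientation: [-0.002, 0.788, 0.616, -0.0]
wrist_force: [-6.1, 5.4, 3.3]
finger_gap: 0.0127
grip_force: 24.3
```

Request:
servo_tool --increments '[{"grip": 1,"x": 0,"y": 1.5,"z": -1.8,"roll": 0},{"grip": 1,"x": 0,"y": 1.5,"z": -1.8,"roll": 0},{"grip": 1,"x": 0,"y": 1.6,"z": -1.7,"roll": 0},{"grip": 1,"x": 0,"y": 1.6,"z": -1.7,"roll": 0},{"grip": 1,"x": 0,"y": 1.6,"z": -1.7,"roll": 0}]'

```text
clock: 11.35
tcp_pos: [0.5244, 0.2668, 0.2322]
orientation: [-0.002, 0.788, 0.616, -0.0]
wrist_force: [-8.5, 5.1, 5.6]
finger_gap: 0.013
grip_force: 24.5
```

Request:
servo_tool --increments '[{"grip": 1,"x": 0,"y": 1.6,"z": -1.7,"roll": 0},{"grip": 1,"x": 0,"y": 1.6,"z": -1.7,"roll": 0},{"grip": 1,"x": 0,"y": 1.6,"z": -1.7,"roll": 0},{"grip": 1,"x": 0,"y": 1.7,"z": -1.6,"roll": 0},{"grip": 1,"x": 0,"y": 1.7,"z": -1.6,"roll": 0}]'

```text
clock: 11.77
tcp_pos: [0.5324, 0.2648, 0.2407]
orientation: [-0.002, 0.788, 0.616, -0.0]
wrist_force: [-7.9, 5.8, 6.6]
finger_gap: 0.013
grip_force: 24.5
```

```bash
python3 d.py
```

```text
t 11.7667 tcp [0.5324 0.2648 0.2407] yaw of tool y -13.98 gap 0.0129646057652435 F [-7.9  5.8  6.6]
to grasp in tool mm [ -1.3 -70.7 167.9]
```

Request:
servo_tool --increments '[{"grip": 1,"x": 0,"y": 1.7,"z": -1.6,"roll": 0},{"grip": 1,"x": 0,"y": 1.7,"z": -1.6,"roll": 0},{"grip": 1,"x": 0,"y": 1.7,"z": -1.6,"roll": 0},{"grip": 1,"x": 0,"y": 1.7,"z": -1.6,"roll": 0},{"grip": 1,"x": 0,"y": 1.7,"z": -1.6,"roll": 0}]'

```text
clock: 12.18
tcp_pos: [0.5408, 0.2627, 0.2491]
orientation: [-0.001, 0.788, 0.616, 0.0]
wrist_force: [-7.1, 4.3, 5.0]
finger_gap: 0.0129
grip_force: 24.5
```

Request:
servo_tool --increments '[{"grip": 1,"x": 0,"y": 1.8,"z": -1.5,"roll": 0},{"grip": 1,"x": 0,"y": 1.8,"z": -1.5,"roll": 0},{"grip": 1,"x": 0,"y": 1.8,"z": -1.5,"roll": 0},{"grip": 1,"x": 0,"y": 1.8,"z": -1.5,"roll": 0},{"grip": 1,"x": 0,"y": 1.8,"z": -1.5,"roll": 0}]'

```text
clock: 12.6
tcp_pos: [0.5496, 0.2606, 0.2569]
orientation: [-0.001, 0.788, 0.616, 0.0]
wrist_force: [-7.7, 4.9, 7.2]
finger_gap: 0.0129
grip_force: 24.5
```

Request:
servo_tool --increments '[{"grip": 1,"x": 0,"y": 1.8,"z": -1.4,"roll": 0},{"grip": 1,"x": 0,"y": 1.8,"z": -1.4,"roll": 0},{"grip": 1,"x": 0,"y": 1.9,"z": -1.4,"roll": 0},{"grip": 1,"x": 0,"y": 1.9,"z": -1.4,"roll": 0},{"grip": 1,"x": 0,"y": 1.9,"z": -1.4,"roll": 0}]'

```text
clock: 13.02
tcp_pos: [0.5588, 0.2582, 0.264]
orientation: [-0.001, 0.788, 0.616, 0.0]
wrist_force: [-8.4, 3.6, 9.5]
finger_gap: 0.013
grip_force: 25.1
```

Request:
servo_tool --increments '[{"grip": 1,"x": 0,"y": 1.9,"z": -1.3,"roll": 0},{"grip": 1,"x": 0,"y": 1.9,"z": -1.3,"roll": 0},{"grip": 1,"x": 0,"y": 1.9,"z": -1.3,"roll": 0},{"grip": 1,"x": 0,"y": 1.9,"z": -1.3,"roll": 0},{"grip": 1,"x": 0,"y": 1.9,"z": -1.3,"roll": 0}]'

```text
clock: 13.43
tcp_pos: [0.5685, 0.2558, 0.2705]
orientation: [-0.001, 0.788, 0.616, 0.001]
wrist_force: [-6.8, 3.7, 5.9]
finger_gap: 0.0127
grip_force: 25.1
```

```bash
python3 d.py; python3 -c "
from h import *
a=snap('top','t6.png')[60:260,50:230]; b=snap('side','s6.png')[190:390,70:300]
cv2.imwrite('pics/c6.png',cv2.resize(np.hstack([a,b]),None,fx=1.95,fy=1.95)[:,:,::-1])"
```

```text
t 13.4333 tcp [0.5685 0.2558 0.2705] yaw of tool y -13.99 gap 0.012722170703922397 F [-6.8  3.7  5.9]
to grasp in tool mm [  -1.5 -108.5  197.5]Traceback (most recent call last):
  File "<string>", line 4, in <module>
    cv2.imwrite('pics/c6.png',cv2.resize(np.hstack([a,b]),None,fx=1.95,fy=1.95)[:,:,::-1])
                                         ~~~~~~~~~^^^^^^^
    return _nx.concatenate(arrs, 1, dtype=dtype, casting=casting)
           ~~~~~~~~~~~~~~~^^^^^^^^^^^^^^^^^^^^^^^^^^^^^^^^^^^^^^^
ValueError: all the input array dimensions except for the concatenation axis must match exactly, but along dimension 0, the array at index 0 has size 200 and the array at index 1 has size 194
```

```bash
python3 -c "
import cv2,numpy as np
a=cv2.imread('pics/t6.png')[60:250,50:230]; b=cv2.imread('pics/s6.png')[190:380,70:300]
cv2.imwrite('pics/c6.png',cv2.resize(np.hstack([a,b]),None,fx=1.95,fy=1.95))"
```

```text
(no output)
```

View pics/c6.png

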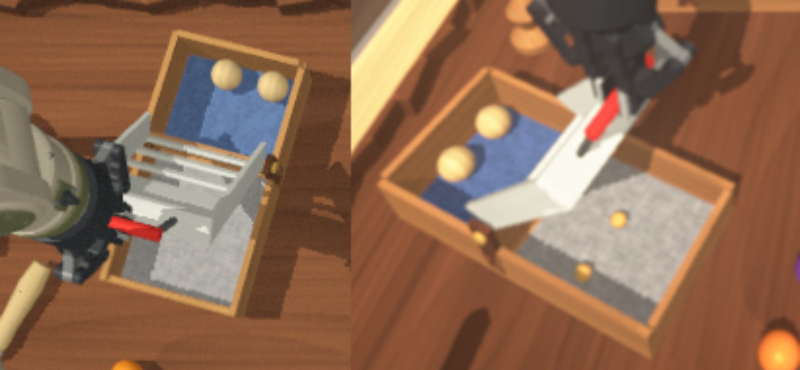

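Both wooden balls lie in the blue end box, side crop (493,121) and (456,162). Both brass balls lie in the grey compartment, (619,219) and (584,271). Lowering along the arc.

Request:
servo_tool --increments '[{"grip": 1,"x": 0,"y": -3.8,"z": 2.7,"roll": 0},{"grip": 1,"x": 0,"y": -3.8,"z": 2.7,"roll": 0},{"grip": 1,"x": 0,"y": -3.8,"z": 2.7,"roll": 0},{"grip": 1,"x": 0,"y": -3.8,"z": 2.7,"roll": 0},{"grip": 1,"x": 0,"y": -3.8,"z": 2.7,"roll": 0}]'

```text
clock: 13.95
tcp_pos: [0.5509, 0.2601, 0.2572]
orientation: [0.0, 0.788, 0.616, 0.001]
wrist_force: [-4.2, 3.0, 5.9]
finger_gap: 0.0133
grip_force: 25.3
```

Request:
servo_tool --increments '[{"grip": 1,"x": 0,"y": -3.6,"z": 3,"roll": 0},{"grip": 1,"x": 0,"y": -3.6,"z": 3,"roll": 0},{"grip": 1,"x": 0,"y": -3.5,"z": 3.1,"roll": 0},{"grip": 1,"x": 0,"y": -3.5,"z": 3.1,"roll": 0},{"grip": 1,"x": 0,"y": -3.5,"z": 3.1,"roll": 0}]'

```text
clock: 14.37
tcp_pos: [0.5338, 0.2644, 0.2414]
orientation: [0.0, 0.788, 0.616, 0.001]
wrist_force: [-3.1, 2.8, 3.2]
finger_gap: 0.0128
grip_force: 25.6
```

Request:
servo_tool --increments '[{"grip": 1,"x": 0,"y": -3.3,"z": 3.3,"roll": 0},{"grip": 1,"x": 0,"y": -3.3,"z": 3.4,"roll": 0},{"grip": 1,"x": 0,"y": -3.2,"z": 3.4,"roll": 0},{"grip": 1,"x": 0,"y": -3.2,"z": 3.4,"roll": 0},{"grip": 1,"x": 0,"y": -3.1,"z": 3.5,"roll": 0}]'

```text
clock: 14.78
tcp_pos: [0.5181, 0.2682, 0.2237]
orientation: [0.0, 0.788, 0.615, 0.001]
wrist_force: [-4.3, 3.3, 4.5]
finger_gap: 0.013
grip_force: 25.9
```

Request:
servo_tool --increments '[{"grip": 1,"x": 0,"y": -3,"z": 3.6,"roll": 0},{"grip": 1,"x": 0,"y": -2.9,"z": 3.7,"roll": 0},{"grip": 1,"x": 0,"y": -2.9,"z": 3.7,"roll": 0},{"grip": 1,"x": 0,"y": -2.8,"z": 3.7,"roll": 0},{"grip": 1,"x": 0,"y": -2.7,"z": 3.8,"roll": 0}]'

```text
clock: 15.2
tcp_pos: [0.5041, 0.2717, 0.2046]
orientation: [-0.0, 0.788, 0.615, 0.0]
wrist_force: [-3.8, 4.0, 3.1]
finger_gap: 0.0128
grip_force: 26.2
```

Request:
servo_tool --increments '[{"grip": 1,"x": 0,"y": -2.6,"z": 3.9,"roll": 0},{"grip": 1,"x": 0,"y": -2.5,"z": 3.9,"roll": 0},{"grip": 1,"x": 0,"y": -2.5,"z": 4,"roll": 0},{"grip": 1,"x": 0,"y": -2.4,"z": 4,"roll": 0},{"grip": 1,"x": 0,"y": -2.4,"z": 4,"roll": 0}]'

```text
clock: 15.62
tcp_pos: [0.4922, 0.2746, 0.1845]
orientation: [0.0, 0.788, 0.615, 0.0]
wrist_force: [-2.6, 4.6, 1.8]
finger_gap: 0.0133
grip_force: 26.4
```

```bash
python3 d.py
```

```text
t 15.6167 tcp [0.4922 0.2746 0.1845] yaw of tool y -14.04 gap 0.01334928798531809 F [-2.6  4.6  1.8]
to grasp in tool mm [ -0.9 -30.  111.5]
```

Request:
servo_tool --increments '[{"grip": 1,"x": 0,"y": -2.2,"z": 4.2,"roll": 0},{"grip": 1,"x": 0,"y": -2.2,"z": 4.2,"roll": 0},{"grip": 1,"x": 0,"y": -2.1,"z": 4.2,"roll": 0},{"grip": 1,"x": 0,"y": -2,"z": 4.2,"roll": 0},{"grip": 1,"x": 0,"y": -1.9,"z": 4.2,"roll": 0}]'

```text
clock: 16.03
tcp_pos: [0.4822, 0.277, 0.1632]
orientation: [0.0, 0.788, 0.615, 0.0]
wrist_force: [-2.6, 4.3, 0.4]
finger_gap: 0.0132
grip_force: 26.7
```

Request:
servo_tool --increments '[{"grip": 1,"x": 0,"y": -1.8,"z": 4.4,"roll": 0},{"grip": 1,"x": 0,"y": -1.7,"z": 4.4,"roll": 0},{"grip": 1,"x": 0,"y": -1.6,"z": 4.4,"roll": 0},{"grip": 1,"x": 0,"y": -1.6,"z": 4.4,"roll": 0},{"grip": 1,"x": 0,"y": -1.5,"z": 4.4,"roll": 0}]'

```text
clock: 16.45
tcp_pos: [0.4743, 0.279, 0.1411]
orientation: [0.0, 0.788, 0.615, 0.0]
wrist_force: [-1.6, 3.9, 0.1]
finger_gap: 0.0127
grip_force: 27.1
```

Request:
servo_tool --increments '[{"grip": 1,"x": 0,"y": -1.4,"z": 4.5,"roll": 0},{"grip": 1,"x": 0,"y": -1.3,"z": 4.5,"roll": 0},{"grip": 1,"x": 0,"y": -1.2,"z": 4.5,"roll": 0},{"grip": 1,"x": 0,"y": -1.1,"z": 4.5,"roll": 0},{"grip": 1,"x": 0,"y": -1,"z": 4.5,"roll": 0}]'

```text
clock: 16.87
tcp_pos: [0.4684, 0.2804, 0.1187]
orientation: [-0.0, 0.788, 0.615, 0.0]
wrist_force: [-1.5, 4.9, 0.3]
finger_gap: 0.0129
grip_force: 27.4
```

Request:
servo_tool --increments '[{"grip": 1,"x": 0,"y": -0.9,"z": 4.5,"roll": 0},{"grip": 1,"x": 0,"y": -0.8,"z": 4.5,"roll": 0},{"grip": 1,"x": 0,"y": -0.7,"z": 4.5,"roll": 0},{"grip": 1,"x": 0,"y": -0.7,"z": 4.5,"roll": 0},{"grip": 1,"x": 0,"y": -0.6,"z": 4.5,"roll": 0}]'

```text
clock: 17.28
tcp_pos: [0.4648, 0.2813, 0.0961]
orientation: [-0.0, 0.788, 0.615, 0.0]
wrist_force: [-1.7, 4.9, 0.6]
finger_gap: 0.0128
grip_force: 27.8
```

```bash
python3 d.py
```

```text
t 17.2833 tcp [0.4648 0.2813 0.0961] yaw of tool y -14.04 gap 0.012805163919969999 F [-1.7  4.9  0.6]
to grasp in tool mm [-0.8 -1.6 23.1]
```

Request:
servo_tool --increments '[{"grip": 1,"x": 0,"y": -0.5,"z": 4.3,"roll": 0},{"grip": 1,"x": 0,"y": -0.4,"z": 4.3,"roll": 0},{"grip": 1,"x": 0,"y": -0.3,"z": 4.3,"roll": 0},{"grip": 1,"x": 0,"y": -0.2,"z": 4,"roll": 0},{"grip": 1,"x": 0,"y": 0,"z": 3,"roll": 0}]'

```text
clock: 17.7
tcp_pos: [0.4632, 0.2817, 0.076]
orientation: [-0.0, 0.788, 0.615, -0.0]
wrist_force: [-1.5, 6.0, -0.7]
finger_gap: 0.013
grip_force: 28.1
```

Request:
servo_tool --increments '[{"grip": 1,"x": 0,"y": 0,"z": 1.5,"roll": 0},{"grip": 1,"x": 0,"y": 0,"z": 0.5,"roll": 0},{"grip": 1,"x": 0,"y": 0,"z": 0,"roll": 0}]'

```text
clock: 17.95
tcp_pos: [0.4631, 0.2817, 0.0741]
orientation: [-0.0, 0.788, 0.615, -0.0]
wrist_force: [-2.0, 5.6, -1.2]
finger_gap: 0.0132
grip_force: 28.1
```

Request:
servo_tool --increments '[{"grip": 0.4,"x": 0,"y": 0,"z": 0,"roll": 0},{"grip": 0.4,"x": 0,"y": 0,"z": 0,"roll": 0},{"grip": 0.4,"x": 0,"y": 0,"z": 0,"roll": 0},{"grip": 0.4,"x": 0,"y": 0,"z": 0,"roll": 0},{"grip": 0.4,"x": 0,"y": 0,"z": 0,"roll": 0}]'

```text
clock: 18.37
tcp_pos: [0.4636, 0.2812, 0.0747]
orientation: [0.0, 0.788, 0.615, -0.0]
wrist_force: [0.9, -0.3, 0.3]
finger_gap: 0.0511
grip_force: 0.0
```

Request:
servo_tool --increments '[{"grip": 0.4,"x": 0,"y": 0,"z": -5,"roll": 0},{"grip": 0.4,"x": 0,"y": 0,"z": -10,"roll": 0},{"grip": 0.4,"x": 0,"y": 0,"z": -15,"roll": 0},{"grip": 0.4,"x": 0,"y": 0,"z": -20,"roll": 0},{"grip": 0.4,"x": 0,"y": 0,"z": -20,"roll": 0}]'

```text
clock: 18.78
tcp_pos: [0.4633, 0.2814, 0.1462]
orientation: [0.0, 0.788, 0.615, -0.0]
wrist_force: [0.2, -0.8, -0.8]
finger_gap: 0.0516
grip_force: 0.0
```

Request:
servo_tool --increments '[{"grip": 0.4,"x": 0,"y": 0,"z": -25,"roll": 0},{"grip": 0.4,"x": 0,"y": -20,"z": -25,"roll": 0},{"grip": 0.4,"x": 0,"y": -30,"z": -20,"roll": 0},{"grip": 0.4,"x": 0,"y": -20,"z": 0,"roll": 0},{"grip": 0.4,"x": 0,"y": 0,"z": 0,"roll": 0}]'

```text
clock: 19.2
tcp_pos: [0.3931, 0.2994, 0.2176]
orientation: [-0.0, 0.787, 0.616, 0.001]
wrist_force: [-0.1, -0.6, -0.6]
finger_gap: 0.0511
grip_force: 0.0
```

```bash
python3 d.py; python3 - <<'E'
from m import *
a=snap('top','t7.png'); b=snap('side','s7.png')
for n,im in(("top",a),("side",b)): print(n,[np.round(x,1).tolist() for x in redbar(n,im)[:3]])
cv2.imwrite('pics/c7.png',cv2.resize(np.hstack([a[60:250,50:230],b[190:380,70:300]]),None,fx=1.95,fy=1.95)[:,:,::-1])
E
```

```text
t 19.2 tcp [0.3931 0.2994 0.2176] yaw of tool y -13.9 gap 0.0511040207522075 F [-0.1 -0.6 -0.6]
to grasp in tool mm [ -1.4  72.  144.7]
top [[125.0, 231.9], [107.6, 227.0], [142.1, 236.8]]
side [[268.7, 325.2], [279.6, 304.3], [258.1, 345.6]]
```

View pics/c7.png

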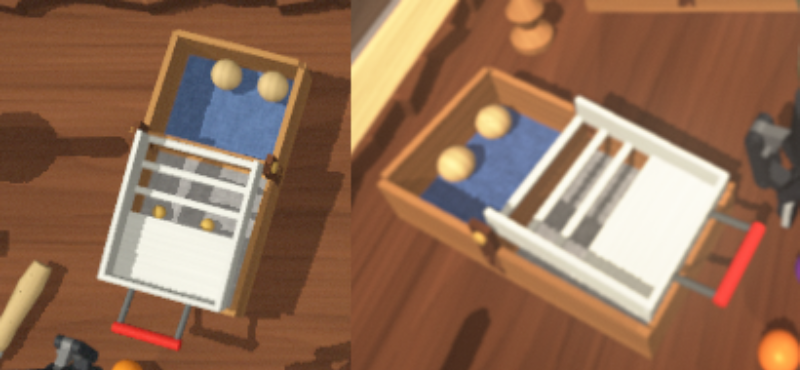

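The bar is back at its rest pixels (top 125.0,231.9; side 268.7,325.2). The wood is in the end box, the brass shows through the slots in the compartment at (160,212) and (207,224), and the arm is clear. Handing in.

```bash
python3 -c "
from workcell import env
print(env.hand_in())"
```

```text
the job is handed in; nothing more can be done
None
```

I handed the job in at about 19 s: both brass balls are in the catch compartment, both wooden balls are in the end box, and the red-handled sieve is back at rest and released. I never touched the spare sieve, and the hand-in returned no verdict.

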